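# Mix an ink bottle on the inclined sprung mixer and pack it

### The arm

A 6-joint arm with a two-finger parallel gripper is mounted at the origin on the work surface. World frame = base frame: x ahead of the robot, y to its left, z up, the work surface at z = 0. Lengths are in m, angles in rad, forces in N, time in s.
With the tool pointing down it reaches from about 0.3 to 0.875 m from the base axis. Payload 6.4 kg.
Tool frame: the origin (TCP) lies midway between the tips of the shut fingers; the grasp point (between the pads) lies 19 mm behind it; z points along the fingers, y is the line along which they close (so a half turn about z gives the same grasp; the last joint's range is limited). The gripper opens to 85 mm and grips with 20 to 120 N. Pads are 22 mm wide; open, the fingers measure 114 mm over their backs; the gripper's body (76 mm by 85 mm) begins 54 mm behind the grasp point. The pads swing forward as they close: fully open they stand 13 mm farther back than shut.
Start: joints at [-1.507, 0.181, 1.607, -0, 1.354, -0.206], TCP at [0.153, -0.554, 0.231] pointing down, gripper open.
Joint ranges: [-2.99, 2.99], [-0.89, 2.07], [0.3, 2.58], [-1.14, 4.28], [0, 2.63], [-3.12, 3.12]. Speed limits (rad/s): [2.57, 2.57, 3.01, 3.14, 3.14, 3.14].

### API

Orientations are given as a unit quaternion [w, x, y, z].
In Python, from bench import get_obs, camera, hand_in gives the robot as it stands.
- The arm moves only by the tool carry_out, never from a script. Its argument "plan" is a list that holds one entry, the list of rows, each a list of 7 numbers: the shift along the world's x, y, z in m, then the turn, a rotation vector about the world's x, y, z in rad, then the opening, from 0 (shut) to 1 (fully open). In form: [[[x, y, z, rx, ry, rz, hand], ...]]. A call has exactly 5 rows; each row is the pose to reach, as a shift and turn from the pose commanded when the call began; what a row does not reach only later rows make up. A row lasts 1/12 s, in which the tool goes at most 41.7 mm and 7.16 degrees, less where a joint would pass 70% of its speed; a pose out of reach is approached as far as the arm can. A call with a gripper value outside its range is refused whole. The fingers move at their own pace and stop on an object; the grip force is fixed at half the most. Time passes only in rows, so rows that repeat a pose let the fingers close, or fill a call up. It gives the time, the measured TCP pose, the force, the opening and the grip force at its end, in the units of the state.
- get_obs(): the state, without advancing time (a new reading comes with each control period).
- camera(name): name is "scene" or "top" or "wrist"; returns a dict with "pixels" (384x512x3 uint8, red, green, blue), "z_map" (384x512 float32, m along the optical axis (not along the pixel's ray), 0 where there is no reading), "camera_matrix" (3x3 intrinsics, pixels), "cam_to_world" (4x4, takes a point from camera to world coordinates). Camera axes: x right, y up, looking along -z (the intrinsics and any distortion apply to the point x, -y, -z); pixel columns grow to the right and rows downward; lengths in m; the calibration is good to about 2 mm. A picture is of the moment at which its call begins.
- hand_in(): hands the job in; it is judged then, once.
The state is a dict: "time_s": time; "q": joint angles; "dq": joint speeds; "joint_efforts": joint torques, N m; "eef_pos": TCP position; "eef_rot": TCP orientation; "wrist_force": force on the tool from outside, world axes, zero at the start; "torque": the same for the moment, N m; "opening": opening from 0.0 (shut) to 1.0 (fully open); "grasp_force": force on a finger pad.
Only numpy, scipy, OpenCV 4.12 (cv2) and the standard library are available. Lean on these libraries where they do the work, as an engineer would, in place of code of your own. Each camera call takes 0.05 s, during which the arm holds its last target. There are 200 camera calls.

### The job

Take the loose magenta ink bottle from among the bottles on the table and press it, base first and square to the inclined cup of the mixer, until the sprung cup is fully down; hold it fully down for two seconds, without forcing it. Then set the bottle down gently, upright, in a free place in the cardboard carton with the other magenta bottles and let go of it. Leave all the other bottles standing where they are.

Things in the scene. Friction and masses are not known exactly. Their poses are not given: they have to be found in the camera images.
- bottle: The loose magenta ink bottle, the one magenta bottle that stands on the table outside the carton. Round, 46 mm diameter, 130 mm tall in all: straight body to 86 mm above its base (white label from 22 to 64 mm), shoulder to 93 mm, black cap of 33 mm diameter to 109 mm, grey tapered nozzle to 130 mm. About 0.17 kg. Origin: centre of its underside, z up its axis.
- mixer: Bench bottle mixer, grey housing 200 x 150 x 90 mm (x, y, z) fixed to the table, with a white inclined neck that carries a steel collar and a black rubber cup with an orange floor. Origin: centre of its underside; -x is its front (black control strip), towards which the cup leans.
- mixer_axis (a point): Fixed point on the axis of the mixer's neck, inside it. z points out through the cup, 28 degrees from vertical, leaning to the mixer's front. The cup is centred on this axis: 74 mm outside, flat floor 60 mm across, lip 5 mm high. The unpressed cup's floor lies 65 to 81 mm along z from here, depending on how far the collar was last drawn out (not reported).
- pad (a joint): How far the sprung cup is pressed into its collar, m: 0 up, 0.014 at its stop. The spring pushes back with about 3.5 N at the top and 9.5 N at the stop, which is rubber-buffered (about 5 N per mm beyond 11 N). More than 30 N on the cup harms the mixer. The cup slides along the point mixer_axis z.
- carton: Open shallow cardboard carton 200 x 240 x 45 mm (x, y, z), walls and floor 5 mm, fixed to the table; two magenta bottles stand at its +x side, near x = +50 mm, y = -75 and +75 mm; the rest is free. Origin: centre of its underside.
- packed_1: Magenta bottle already in the carton, same make and size as bottle.
- packed_2: Another magenta bottle already in the carton, same make and size.
- yellow: Yellow ink bottle standing on the table, same make and size as bottle; a bystander.
- blue: Blue ink bottle standing on the table, same make and size as bottle; a bystander.
- green: Green ink bottle standing on the table, same make and size as bottle; a bystander.

How it is judged:
On the way:
1. the bottle, square in the cup (within 10 degrees, 12 mm of its axis), holds it down to within 1.5 mm of its stop for 1.5 s, fingers off the mixer (value of joint pad above 0.0125 m and contact force between bottle and mixer above 2 N and contact force between the fingers and mixer below 1 N and angle between the z axis of bottle and the z axis of mixer_axis, either way round below 0.17 rad and x of bottle in the frame of mixer_axis between -0.012 and 0.012 m and y of bottle in the frame of mixer_axis between -0.012 and 0.012 m), for 1.5 s.
At the end, for the whole second after the job is handed in: The bottle stands upright (within 4.5 degrees) and at rest on the carton's floor inside its walls, released, and the mixer's cup has sprung back up (within 3 mm) (x of bottle in the frame of carton between -0.095 and 0.095 m and y of bottle in the frame of carton between -0.115 and 0.115 m and z of bottle in the frame of carton between 0.002 and 0.009 m and angle between bottle's own z axis and vertical below 0.08 rad and linear speed of bottle below 0.02 m/s and value of joint pad below 0.003 m); the robot touches nothing.
It fails at once if the bottle is forced against the mixer (over 30 N) (contact force between bottle and mixer above 30 N).
It fails at once if the bottle is dropped or thrust into the carton (over 0.5 m/s just above its floor) (x of bottle in the frame of carton between -0.1 and 0.1 m and y of bottle in the frame of carton between -0.12 and 0.12 m and z of bottle in the frame of carton below 0.05 m and linear speed of bottle above 0.5 m/s).
It fails at once if one of the bottles yellow, blue, green is shifted by more than 20 mm or tipped (distance of any of yellow, blue, green from where it was at the start of the episode above 0.02 m or angle between any of yellow, blue, green's own z axis and vertical above 0.3 rad).
It fails at once if one of the bottles packed_1, packed_2 is shifted by more than 20 mm or tipped (distance of any of packed_1, packed_2 from where it was at the start of the episode above 0.02 m or angle between any of packed_1, packed_2's own z axis and vertical above 0.3 rad).
It also fails if it takes over 61 s, if anything falls off the work surface, if the arm or the gripper's body presses on something with over 40 N, if the wrist force passes 120 N, or if a joint passes its speed limit or range.

## Working session

There is one attempt and no reset: what is moved stays moved. The work goes in short steps, Python scripts to look and compute and a tool call to move; the robot and the scene stay as the last step left them, time stands still between calls to the robot, and variables do not carry over. Pictures are saved under pics/ and viewed, at most 10 in all, crops included, and the job is handed in when it is done.

Besides the shell and the picture viewer there is one more tool, called after "Call:" as name([rows], argument=value, ...), one row to a line, values as JSON. carry_out: Moves the arm, as the interface text tells. Its arguments: {"type":"object","properties":{"plan":{"type":"array","items":{"type":"array","items":{"type":"array","items":{"type":"number"}}}}},"required":["plan"]}

```bash
ls; mkdir -p pics
cat > h.py <<'E'
import numpy as np, cv2
from bench import get_obs, camera, hand_in
def cloud(c):
    K=c["camera_matrix"];T=c["cam_to_world"];z=c["z_map"]
    v,u=np.mgrid[0:z.shape[0],0:z.shape[1]]
    p=np.stack([(u-K[0,2])/K[0,0]*z,-(v-K[1,2])/K[1,1]*z,-z],-1)
    return p@T[:3,:3].T+T[:3,3]
E
python3 - <<'E'
from h import *
s=camera("scene");t=camera("top")
for n,c in(("scene",s),("top",t)):
    np.savez(n+".npz",**c); cv2.imwrite(f"pics/{n}0.png",c["pixels"][...,::-1])
    P=cloud(c); print(n,c["cam_to_world"].round(3).tolist(),c["camera_matrix"].round(1).tolist())
print(get_obs())
E
```

```text
pics
scene [[-0.891, -0.257, 0.374, 0.904], [0.453, -0.538, 0.711, 0.64], [0.018, 0.803, 0.596, 0.653], [0.0, 0.0, 0.0, 1.0]] [[378.7, 0.0, 249.5], [0.0, 378.7, 196.1], [0.0, 0.0, 1.0]]
top [[-0.009, 0.997, -0.071, 0.466], [-1.0, -0.009, 0.004, -0.015], [0.003, 0.071, 0.997, 1.435], [0.0, 0.0, 0.0, 1.0]] [[424.7, 0.0, 252.0], [0.0, 424.7, 188.4], [0.0, 0.0, 1.0]]
{'time_s': 0.1, 'q': array([-1.50732050e+00,  1.81487069e-01,  1.60790729e+00,  4.94248017e-07,
        1.35382419e+00, -2.06311567e-01]), 'dq': array([-0.00133427, -0.00051288, -0.00415929, -0.00105448, -0.00042864,
        0.00081832]), 'joint_efforts': array([ 2.85954193e-04, -4.45876122e+01, -3.52238131e+01, -1.70791959e-04,
        4.16766823e-03,  7.26796287e-06]), 'eef_pos': array([ 0.15323063, -0.55368296,  0.23046318]), 'eef_rot': array([-8.10858539e-04,  9.90915313e-01,  1.34484874e-01,  5.82503527e-05]), 'wrist_force': array([ 0.2157163 , -0.2128727 , -0.07743021]), 'torque': array([-0.07189435, -0.01919453, -0.01825598]), 'grasp_force': 0.0, 'opening': 1.000577856216039}
```

View pics/scene0.png

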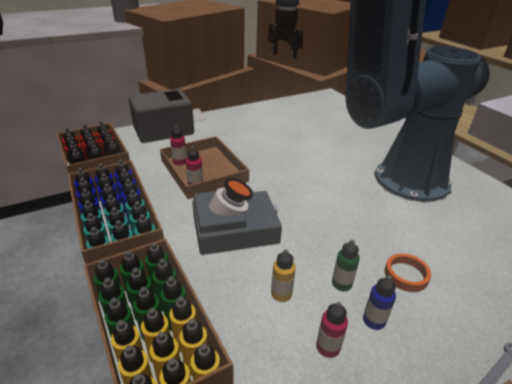

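View pics/top0.png

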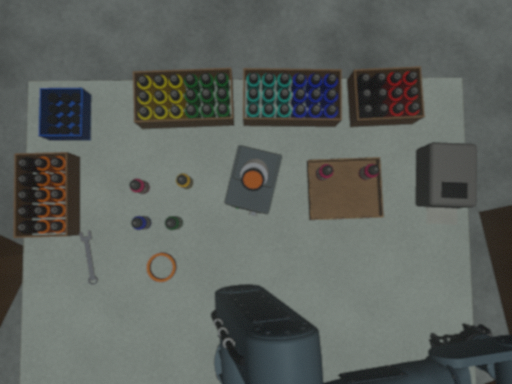

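The scene view shows the loose magenta bottle at (332,330), with blue (380,302), green (346,265) and yellow (284,276) near it. The mixer cup is at (238,190) and the carton at (205,165). In the top view the same bottle is at (138,186), the cup at (252,179) and the carton at (345,188).

```bash
cat > m.py <<'E'
from h import *
for n in("scene","top"):
    c=dict(np.load(n+".npz"));P=cloud(c);hsv=cv2.cvtColor(c["pixels"],cv2.COLOR_RGB2HSV)
    ok=c["z_map"]>0
    tab=ok&(abs(P[...,2])<.015)&(P[...,0]>.3)&(P[...,0]<.6);print(n,"table z",np.median(P[tab][:,2]))
    # objects above table, clusters
    m=(ok&(P[...,2]>.03)&(P[...,2]<.16)&(P[...,0]>.25)&(P[...,0]<.66)&(abs(P[...,1])<.55)).astype(np.uint8)
    k,l,st,ce=cv2.connectedComponentsWithStats(m)
    for i in range(1,k):
        if st[i,4]<40: continue
        q=P[l==i]; h=np.median(hsv[l==i],0); sat=q[(q[:,2]>.03)]
        print(i,ce[i].round(),st[i,4],"hsv",h,"min",q.min(0).round(3),"max",q.max(0).round(3))
        if st[i,4]<2500 and q[:,2].max()<.15:
            b=q[(q[:,2]<.084)]
            if len(b)>20:
                from scipy.optimize import least_squares
                r=least_squares(lambda a:np.hypot(*(b[:,:2]-a).T)-.023,b[:,:2].mean(0)+0.0,loss="soft_l1",f_scale=.002)
                # start farther from camera
                r=least_squares(lambda a:np.hypot(*(b[:,:2]-a).T)-.023,b[:,:2].mean(0)+.015*(lambda d:d/np.linalg.norm(d))(b[:,:2].mean(0)-c["cam_to_world"][:2,3]),loss="soft_l1",f_scale=.002)
                print("   axis",r.x.round(4),"cost",r.cost)
            top=q[q[:,2]>.112]; print("   nozzle",top.mean(0).round(4) if len(top) else None)
    # orange floor
    m=ok&(hsv[...,0]<14)&(hsv[...,1]>150)&(P[...,2]>.1)&(P[...,0]>.3)&(P[...,0]<.65)&(abs(P[...,1])<.2)
    q=P[m];ctr=q.mean(0);w=np.linalg.svd(q-ctr)[2]
    v,u=np.nonzero(m);e=cv2.fitEllipse(cv2.findContours(m.astype(np.uint8),0,1)[0][0])
    print("orange",m.sum(),ctr.round(4),"normal",w[2].round(3),"tilt",np.degrees(np.arccos(abs(w[2][2]))),e)
    print("  extents",[np.ptp((q-ctr)@w[j]).round(4) for j in range(3)])
    # housing top
    m=ok&(abs(P[...,2]-.09)<.006)&(P[...,0]>.3)&(P[...,0]<.65)&(abs(P[...,1])<.14)
    q=P[m][:,:2].astype(np.float32);print("housing rect",len(q),cv2.minAreaRect(q))
    # carton rim
    m=ok&(abs(P[...,2]-.045)<.006)&(P[...,0]>.3)&(P[...,0]<.68)&(P[...,1]<-.13)&(P[...,1]>-.5)
    q=P[m][:,:2].astype(np.float32);print("carton rect",len(q),cv2.minAreaRect(q))
    m=ok&(abs(P[...,2]-.005)<.004)&(P[...,0]>.35)&(P[...,0]<.6)&(P[...,1]<-.2)&(P[...,1]>-.4)&(hsv[...,1]>60)
    q=P[m];print("carton floor",q.mean(0) if len(q) else 0)
E
python3 m.py
```

```text
scene table z -0.0012564096834110083
1 [229. 197.] 4915 hsv [30. 24. 93.] min [ 0.464 -0.447  0.03 ] max [0.66  0.077 0.154]
4 [347. 262.] 795 hsv [30. 35. 73.] min [0.44  0.218 0.03 ] max [0.482 0.263 0.13 ]
   axis [0.4573 0.2385] cost 0.00014262215886516637
   nozzle [0.4608 0.2412 0.1207]
5 [283. 273.] 798 hsv [ 18.  38. 100.] min [0.57  0.184 0.03 ] max [0.617 0.228 0.13 ]
   axis [0.5931 0.2038] cost 0.00010652322255693272
   nozzle [0.5956 0.2072 0.1203]
6 [381. 299.] 991 hsv [16. 38. 79.] min [0.441 0.323 0.03 ] max [0.484 0.368 0.13 ]
   axis [0.4591 0.3444] cost 0.00011619700320320657
   nozzle [0.4627 0.3466 0.1206]
7 [333. 326.] 1054 hsv [18. 39. 89.] min [0.558 0.329 0.03 ] max [0.603 0.375 0.131]
   axis [0.5781 0.351 ] cost 0.00010193593970375512
   nozzle [0.5812 0.3537 0.1208]
orange 197 [ 0.5861 -0.0226  0.1322] normal [-0.469  0.11   0.876] tilt 28.800517751501395 ((238.48150634765625, 187.49664306640625), (9.315180778503418, 23.863489151000977), 121.34949493408203)
  extents [np.float64(0.0571), np.float64(0.0639), np.float64(0.0071)]
housing rect 371 ((0.60843992
[... 1301 characters left out ...]
min [0.435 0.215 0.03 ] max [0.478 0.261 0.132]
   axis [0.4561 0.2388] cost 9.019868957510181e-06
   nozzle [0.4564 0.2371 0.1212]
orange 255 [ 0.5874 -0.0207  0.1335] normal [-0.459  0.117  0.881] tilt 28.289852267392057 ((252.38575744628906, 179.29867553710938), (16.555395126342773, 17.872764587402344), 100.28646850585938)
  extents [np.float64(0.0593), np.float64(0.0558), np.float64(0.0133)]
housing rect 332 ((0.6234449744224548, -0.028526626527309418), (0.12882699072360992, 0.08625517785549164), 75.61775207519531)
carton rect 417 ((0.5646178126335144, -0.32511258125305176), (0.20020246505737305, 0.24078957736492157), 1.5793185234069824)
carton floor [ 0.53406067 -0.30798069  0.00443055]
```

Call:
carry_out([
  [[0.0216,0.0337,0.002,0,0,0.042,1],[0.0432,0.0674,0.004,0,0,0.084,1],[0.0648,0.1011,0.006,0,0,0.126,1],[0.0864,0.1348,0.008,0,0,0.168,1],[0.108,0.1685,0.01,0,0,0.21,1]],
])

```text
time_s: 0.52
eef_pos: [0.2617, -0.3838, 0.2409]
eef_rot: [-0.0, 0.971, 0.238, 0.0]
wrist_force: [0.3, 0.8, 0.3]
opening: 0.995
grasp_force: 0.0
```

Call:
carry_out([
  [[0.0216,0.0337,0,0,0,0.042,1],[0.0432,0.0674,0,0,0,0.084,1],[0.0648,0.1011,0,0,0,0.126,1],[0.0864,0.1348,0,0,0,0.168,1],[0.108,0.1685,0,0,0,0.21,1]],
])

```text
time_s: 0.93
eef_pos: [0.3697, -0.2153, 0.2412]
eef_rot: [0.0, 0.941, 0.339, 0.0]
wrist_force: [0.6, -0.5, 0.2]
opening: 1.0
grasp_force: 0.0
```

Call:
carry_out([
  [[0.0139,0.0379,0,0,0,0.042,1],[0.0278,0.0758,0,0,0,0.084,1],[0.0417,0.1137,0,0,0,0.126,1],[0.0556,0.1516,0,0,0,0.168,1],[0.0695,0.1895,0,0,0,0.21,1]],
])

```text
time_s: 1.35
eef_pos: [0.4388, -0.0256, 0.2412]
eef_rot: [0.0, 0.9, 0.436, 0.0]
wrist_force: [0.0, -1.1, 0.2]
opening: 1.0
grasp_force: 0.0
```

Call:
carry_out([
  [[0.0139,0.0379,0,0,0,0.042,1],[0.0278,0.0758,0,0,0,0.084,1],[0.0417,0.1137,0,0,0,0.126,1],[0.0556,0.1516,0,0,0,0.168,1],[0.0695,0.1895,0,0,0,0.21,1]],
])

```text
time_s: 1.77
eef_pos: [0.5083, 0.164, 0.241]
eef_rot: [-0.0, 0.849, 0.528, -0.0]
wrist_force: [-0.1, -0.8, 0.0]
opening: 1.001
grasp_force: 0.0
```

Call:
carry_out([
  [[0.0139,0.0374,0,0,0,0.042,1],[0.0278,0.0748,0,0,0,0.084,1],[0.0416,0.1122,0,0,0,0.126,1],[0.0554,0.1496,0,0,0,0.168,1],[0.0692,0.187,0,0,0,0.212,1]],
])

```text
time_s: 2.18
eef_pos: [0.5775, 0.3508, 0.2405]
eef_rot: [-0.0, 0.789, 0.615, -0.0]
wrist_force: [0.7, -0.2, -0.2]
opening: 1.0
grasp_force: 0.0
```

Run:
```python
from h import *
from scipy.spatial.transform import Rotation as R
o=get_obs();print(o["time_s"],o["eef_pos"],o["q"])
print(R.from_quat(o["eef_rot"],scalar_first=True).as_matrix().round(3))
c=camera("wrist");cv2.imwrite("pics/w1.png",c["pixels"][...,::-1])
P=cloud(c);m=(c["z_map"]>0)&(np.hypot(P[...,0]-.5775,P[...,1]-.351)<.035)
q=P[m]
for a,b in((.112,.135),(.095,.112),(.03,.086)):
    s=q[(q[:,2]>a)&(q[:,2]<b)]
    if len(s): print(a,len(s),s.mean(0).round(4),s.min(0).round(4),s.max(0).round(4))
```

```text
2.1833 [0.57746406 0.35078091 0.2405461 ] [ 3.70668451e-01  3.95186685e-01  1.31947356e+00 -6.96567689e-05
  1.42791450e+00  6.17325538e-01]
[[ 0.244  0.97  -0.001]
 [ 0.97  -0.244 -0.   ]
 [-0.001 -0.001 -1.   ]]
0.112 310 [0.5792 0.3527 0.1222] [0.5689 0.3409 0.1122] [0.5881 0.3599 0.1324]
0.095 601 [0.579  0.3522 0.1088] [0.562  0.3332 0.0951] [0.5947 0.3664 0.112 ]
0.03 298 [0.5832 0.3681 0.0617] [0.5557 0.3307 0.0304] [0.6014 0.3732 0.0859]
```

View pics/w1.png

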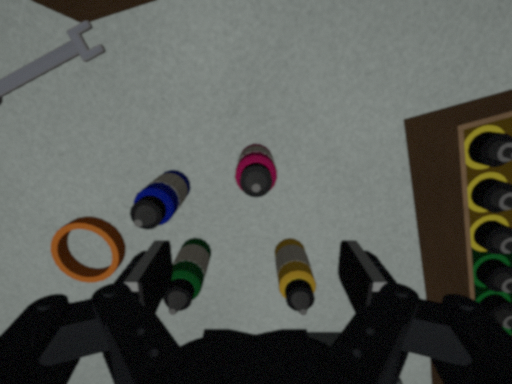

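The wrist view shows the magenta bottle clear at (256,175), between blue (160,200) and yellow (296,275), and the depth data puts its axis within 1 mm of the tool. I'll descend and grip the cap.

Call:
carry_out([
  [[0,0,-0.03,0,0,0,1],[0.0005,0.0005,-0.06,0,0,0,1],[0.0005,0.0005,-0.09,0,0,0,1],[0.0005,0.0005,-0.12,0,0,0,1],[0.0005,0.0005,-0.135,0,0,0,1]],
])

```text
time_s: 2.65
eef_pos: [0.5752, 0.3482, 0.101]
eef_rot: [-0.001, 0.789, 0.614, -0.003]
wrist_force: [-0.1, -0.6, -1.4]
opening: 1.002
grasp_force: 0.0
```

Call:
carry_out([
  [[0,0,-0.008,0,0,0,1],[0,0,-0.014,0,0,0,1],[0,0,-0.014,0,0,0,0.7],[0,0,-0.014,0,0,0,0.5],[0,0,-0.014,0,0,0,0.4]],
])

```text
time_s: 3.07
eef_pos: [0.5791, 0.3497, 0.0941]
eef_rot: [0.0, 0.789, 0.614, 0.001]
wrist_force: [-0.3, -0.1, -0.2]
opening: 0.607
grasp_force: 0.0
```

Call:
carry_out([
  [[0,0,0,0,0,0,0.3],[0,0,0,0,0,0,0.2],[0,0,0,0,0,0,0.1],[0,0,0,0,0,0,0],[0,0,0,0,0,0,0]],
])

```text
time_s: 3.48
eef_pos: [0.5789, 0.3498, 0.0942]
eef_rot: [0.0, 0.789, 0.614, 0.001]
wrist_force: [-1.1, 0.1, 5.3]
opening: 0.362
grasp_force: 59.3
```

Run:
```python
from h import *
o=get_obs();print({k:np.round(v,3) for k,v in o.items()})
```

```text
{'time_s': np.float64(3.483), 'q': array([0.368, 0.535, 1.432, 0.   , 1.172, 0.617]), 'dq': array([ 0.   ,  0.001,  0.   ,  0.001, -0.002,  0.   ]), 'joint_efforts': array([-4.5100e-01, -5.4786e+01, -3.0167e+01, -1.2200e-01, -3.7700e-01,
       -3.0000e-03]), 'eef_pos': array([0.579, 0.35 , 0.094]), 'eef_rot': array([0.   , 0.789, 0.614, 0.001]), 'wrist_force': array([-1.052,  0.067,  5.276]), 'torque': array([-0.046,  0.199, -0.057]), 'grasp_force': np.float64(59.285), 'opening': np.float64(0.362)}
```

Call:
carry_out([
  [[0,0,0.02,0,0,0,0],[0,0,0.055,0,0,0,0],[0,0,0.09,0,0,0,0],[0,0,0.13,0,0,0,0],[0,0,0.17,0,0,0,0]],
])

```text
time_s: 3.9
eef_pos: [0.5772, 0.349, 0.2633]
eef_rot: [-0.0, 0.789, 0.614, -0.001]
wrist_force: [1.1, 1.2, -2.2]
opening: 0.356
grasp_force: 59.7
```

Call:
carry_out([
  [[-0.002,-0.02,0.004,0,0,0,0],[-0.006,-0.055,0.005,0,0,0,0],[-0.01,-0.09,0.005,0,0,0,0],[-0.015,-0.13,0.005,0,0,0,0],[-0.02,-0.17,0.005,0,0,0,0]],
])

```text
time_s: 4.32
eef_pos: [0.5572, 0.178, 0.2672]
eef_rot: [0.0, 0.789, 0.614, -0.0]
wrist_force: [0.8, -0.2, -2.0]
opening: 0.359
grasp_force: 59.9
```

Call:
carry_out([
  [[-0.005,-0.039,0,-0.0211,-0.083,0,0],[-0.01,-0.078,0,-0.0463,-0.1816,0,0],[-0.015,-0.117,0,-0.0715,-0.2804,0,0],[-0.02,-0.155,0,-0.0967,-0.3793,0,0],[-0.024,-0.189,0,-0.1207,-0.4736,0,0]],
])

```text
time_s: 4.73
eef_pos: [0.533, -0.0114, 0.2676]
eef_rot: [0.194, 0.765, 0.595, 0.149]
wrist_force: [0.4, 0.5, -1.7]
opening: 0.359
grasp_force: 60.1
```

Call:
carry_out([
  [[0,0,0,0,0,0,0],[0,0,0,0,0,0,0],[0,0,0,0,0,0,0],[0,0,0,0,0,0,0],[0,0,0,0,0,0,0]],
])

```text
time_s: 5.15
eef_pos: [0.535, -0.0088, 0.2681]
eef_rot: [0.191, 0.765, 0.596, 0.149]
wrist_force: [0.7, 0.6, -2.5]
opening: 0.358
grasp_force: 60.3
```

```bash
cat > chk.py <<'E'
from h import *
from scipy.spatial.transform import Rotation as R
import sys
o=get_obs();p=o["eef_pos"];Rt=R.from_quat(o["eef_rot"],scalar_first=True).as_matrix()
d=np.array([-.4549,.1159,.8829]);C=np.array([.5868,-.0213,.133])
ex=np.array([.8556,-.218,.4695]);ex/=np.linalg.norm(ex);ey=np.cross(d,ex)
print("t",o["time_s"],"p",p.round(4),"ztool",Rt[:,2].round(3),"ang",np.degrees(np.arccos(-Rt[:,2]@d)).round(2))
b=p+Rt[:,2]*.094-C
print("base rel cup: x",(b@ex).round(4),"y",(b@ey).round(4),"gap",(b@d).round(4),"Faxial",(o["wrist_force"]@d).round(2),"F",o["wrist_force"].round(1),"T",o["torque"].round(2),"grip",o["grasp_force"].round(1),o["opening"].round(3))
E
cat > vis.py <<'E'
from h import *
import sys
c=camera("scene");np.savez("s1.npz",**c)
cv2.imwrite("pics/%s.png"%sys.argv[1],cv2.resize(c["pixels"][80:260,140:380,::-1],None,fx=3,fy=3,interpolation=2))
E
python3 chk.py; python3 vis.py s1
```

```text
t 5.15 p [ 0.535  -0.0088  0.2681] ztool [ 0.456 -0.115 -0.883] ang 0.63Traceback (most recent call last):
  File "chk.py", line 9, in <module>
    print("base rel cup: x",(b@ex).round(4),"y",(b@ey).round(4),"gap",(b@d).round(4),"Faxial",(o["wrist_force"]@d).round(2),"F",o["wrist_force"].round(1),"T",o["torque"].round(2),"grip",o["grasp_force"].round(1),o["opening"].round(3))
                                                                                                                                                                                          ^^^^^^^^^^^^^^^^^^^^^^
AttributeError: 'float' object has no attribute 'round'
```

View pics/s1.png

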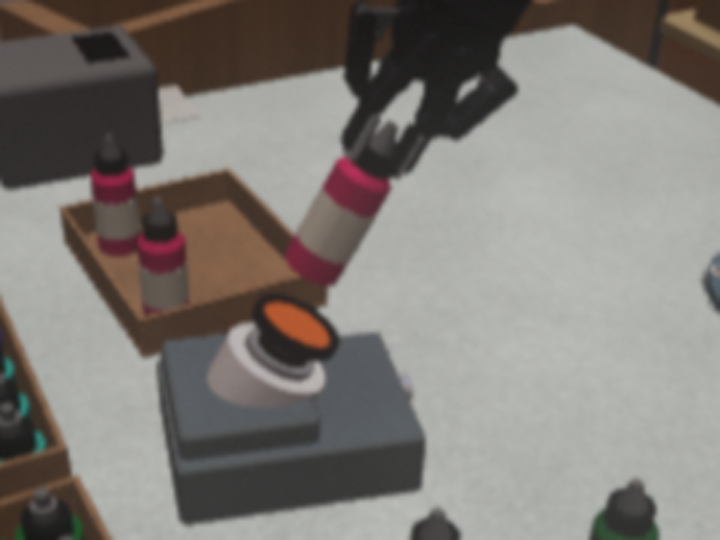

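The bottle is held by its cap, leaning with the cup (body at (335,225), cup floor at (298,325) in the crop). I'll check its axis with a cylinder fit.

```bash
sed -i 's/o\["grasp_force"\].round(1),o\["opening"\].round(3)/o["grasp_force"],o["opening"]/' chk.py; python3 chk.py
cat > cyl.py <<'E'
from h import *
from scipy.optimize import least_squares
from scipy.spatial.transform import Rotation as R
d=np.array([-.4549,.1159,.8829]);C=np.array([.5868,-.0213,.133])
ex=np.array([.8556,-.218,.4695]);ex/=np.linalg.norm(ex);ey=np.cross(d,ex)
o=get_obs();p=o["eef_pos"];z=-R.from_quat(o["eef_rot"],scalar_first=True).as_matrix()[:,2]
c=dict(np.load("s1.npz"));P=cloud(c);q=P[c["z_map"]>0]-p
s=q@z;r=np.linalg.norm(q-np.outer(s,z),axis=1);q=q[(r<.04)&(s>-.092)&(s<-.012)]
def f(a):
    u=a[2:4]@np.array([ex,ey])+d;u/=np.linalg.norm(u);w=q-(a[0]*ex+a[1]*ey)
    return np.linalg.norm(w-np.outer(w@u,u),axis=1)-.023
best=least_squares(f,[0,0,0,0],loss="soft_l1",f_scale=.002);a=best.x
print(len(q),"offset at TCP",a[:2].round(4),"slope",a[2:].round(3),"rms",np.sqrt(np.mean(best.fun**2)).round(4))
print("tcp rel cup axis",((p-C)@ex).round(4),((p-C)@ey).round(4))
b=p-C+a[0]*ex+a[1]*ey-.094*(d+a[2]*ex+a[3]*ey);print("base rel cup",(b@ex).round(4),(b@ey).round(4),"gap",(b@d).round(4))
E
python3 cyl.py
```

```text
t 5.2 p [ 0.5349 -0.0088  0.2678] ztool [ 0.455 -0.115 -0.883] ang 0.63
base rel cup: x 0.0162 y -0.0006 gap 0.0501 Faxial -2.66 F [ 0.1 -0.3 -2.9] T [ 0.15  0.39 -0.03] grip 60.294456481933594 0.3580483842976817
699 offset at TCP [-0.0009  0.001 ] slope [ 0.009 -0.002] rms 0.0011
tcp rel cup axis 0.0161 -0.0007
base rel cup 0.0144 0.0005 gap 0.0501
```

Call:
carry_out([
  [[-0.0127,0.0032,-0.007,0,0,0,0],[-0.006,0.0015,-0.02,0,0,0,0],[0.0009,-0.0003,-0.0334,0,0,0,0],[0.0064,-0.0017,-0.0441,0,0,0,0],[0.0064,-0.0017,-0.0441,0,0,0,0]],
])

```text
time_s: 5.62
eef_pos: [0.54, -0.0105, 0.2206]
eef_rot: [0.189, 0.766, 0.596, 0.147]
wrist_force: [-1.3, -0.4, -2.2]
opening: 0.358
grasp_force: 60.3
```

```bash
python3 chk.py; python3 vis.py s2; python3 cyl.py
```

```text
t 5.6167 p [ 0.54   -0.0105  0.2206] ztool [ 0.451 -0.114 -0.885] ang 0.68
base rel cup: x -0.0017 y -0.001 gap 0.0059 Faxial -1.36 F [-1.3 -0.4 -2.2] T [0.12 0.49 0.03] grip 60.27492821216583 0.35752517675262124
636 offset at TCP [-0.0018  0.0008] slope [ 0.014 -0.005] rms 0.0012
tcp rel cup axis -0.0006 -0.0011
base rel cup -0.0037 0.0001 gap 0.0068
```

View pics/s2.png

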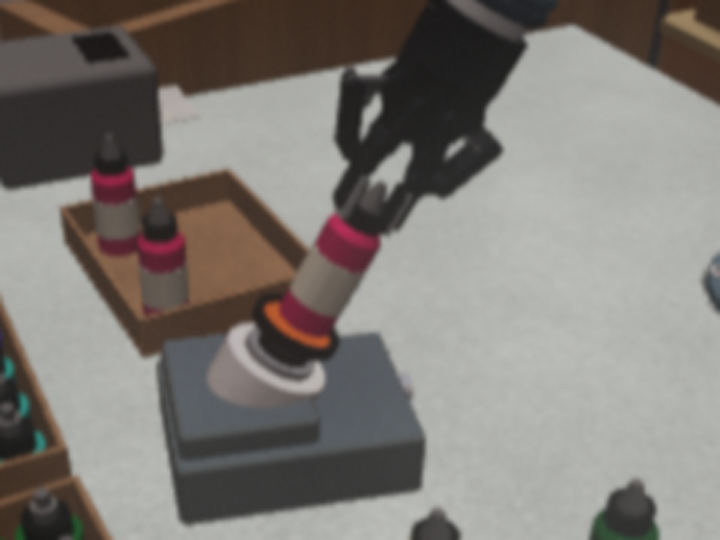

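The bottle is just above the floor of the cup, at about (310,320) in the crop, nearly centred: about 3 mm to the front, gap about 6 mm. I'll correct that and press in small steps.

Call:
carry_out([
  [[0.0026,-0.0007,0.0014,0,0,0,0],[0.0035,-0.0009,-0.0004,0,0,0,0],[0.0053,-0.0014,-0.0039,0,0,0,0],[0.0062,-0.0016,-0.0057,0,0,0,0],[0.0072,-0.0019,-0.0074,0,0,0,0]],
])

```text
time_s: 6.08
eef_pos: [0.548, -0.0134, 0.2163]
eef_rot: [0.192, 0.766, 0.596, 0.149]
wrist_force: [-2.7, -0.4, 1.8]
opening: 0.353
grasp_force: 60.7
```

```bash
python3 chk.py
```

```text
t 6.0833 p [ 0.548  -0.0134  0.2163] ztool [ 0.456 -0.116 -0.882] ang 0.63
base rel cup: x 0.0043 y -0.0019 gap -0.0019 Faxial 2.81 F [-2.7 -0.4  1.8] T [0.13 0.41 0.02] grip 60.671846866607666 0.35334739942344484
```

Call:
carry_out([
  [[0.0005,-0.0001,-0.0018,0,0,0,0],[0.0009,-0.0002,-0.0036,0,0,0,0],[0.0014,-0.0004,-0.0054,0,0,0,0],[0.0018,-0.0005,-0.0071,0,0,0,0],[0.0018,-0.0005,-0.0071,0,0,0,0]],
])

```text
time_s: 6.5
eef_pos: [0.5504, -0.0141, 0.2097]
eef_rot: [0.192, 0.766, 0.595, 0.149]
wrist_force: [-1.1, 0.1, 5.7]
opening: 0.362
grasp_force: 61.0
```

```bash
python3 chk.py
```

```text
t 6.5 p [ 0.5504 -0.0141  0.2097] ztool [ 0.457 -0.117 -0.882] ang 0.65
base rel cup: x 0.0036 y -0.002 gap -0.0089 Faxial 5.55 F [-1.1  0.1  5.7] T [-0.14 -0.44  0.03] grip 60.96196711063385 0.361945492901802
```

Call:
carry_out([
  [[0.0002,0,-0.0012,0,0,0,0],[0.0004,0,-0.0025,0,0,0,0],[0.0009,-0.0001,-0.0036,0,0,0,0],[0.0014,-0.0002,-0.0048,0,0,0,0],[0.0014,-0.0002,-0.0048,0,0,0,0]],
])

```text
time_s: 6.92
eef_pos: [0.5523, -0.0145, 0.2056]
eef_rot: [0.193, 0.766, 0.595, 0.15]
wrist_force: [-1.3, 0.6, 7.5]
opening: 0.358
grasp_force: 61.1
```

```bash
python3 chk.py
```

```text
t 6.9167 p [ 0.5523 -0.0145  0.2056] ztool [ 0.459 -0.117 -0.881] ang 0.68
base rel cup: x 0.0035 y -0.0019 gap -0.0134 Faxial 7.23 F [-1.3  0.6  7.5] T [-0.19 -0.52 -0.03] grip 61.141868233680725 0.35830203740858857
```

Call:
carry_out([
  [[0.0003,-0.0001,-0.0006,0,0,0,0],[0.0005,-0.0001,-0.0011,0,0,0,0],[0.0007,-0.0002,-0.0016,0,0,0,0],[0.0009,-0.0002,-0.002,0,0,0,0],[0.0009,-0.0002,-0.002,0,0,0,0]],
])

```text
time_s: 7.33
eef_pos: [0.5532, -0.0146, 0.2043]
eef_rot: [0.193, 0.766, 0.595, 0.15]
wrist_force: [-5.3, 0.3, 13.4]
opening: 0.358
grasp_force: 61.9
```

```bash
python3 chk.py
```

```text
t 7.3333 p [ 0.5532 -0.0146  0.2043] ztool [ 0.459 -0.117 -0.881] ang 0.68
base rel cup: x 0.0037 y -0.0018 gap -0.015 Faxial 14.29 F [-5.3  0.3 13.4] T [-0.12 -0.13 -0.01] grip 61.88021779060364 0.35750977117675925
```

It's at the stop: the force jumped to about 16 N on the cup. Holding.

Call:
carry_out([
  [[0,0,0,0,0,0,0],[0,0,0,0,0,0,0],[0,0,0,0,0,0,0],[0,0,0,0,0,0,0],[0,0,0,0,0,0,0]],
])

```text
time_s: 7.75
eef_pos: [0.5532, -0.0146, 0.2044]
eef_rot: [0.193, 0.765, 0.595, 0.15]
wrist_force: [-6.0, 0.4, 13.5]
opening: 0.361
grasp_force: 61.9
```

```bash
python3 vis.py s3; python3 cyl.py; python3 chk.py
```

```text
688 offset at TCP [-0.0015  0.0007] slope [-0.008 -0.011] rms 0.0039
tcp rel cup axis 0.0033 -0.0018
base rel cup 0.0026 -0.0 gap -0.0149
t 7.8 p [ 0.5532 -0.0146  0.2044] ztool [ 0.459 -0.117 -0.881] ang 0.69
base rel cup: x 0.0037 y -0.0018 gap -0.0149 Faxial 14.01 F [-5.3  1.1 13. ] T [-0.14 -0.14 -0.11] grip 61.86086297035217 0.3586892764811699
```

Call:
carry_out([
  [[0,0,0,0,0,0,0],[0,0,0,0,0,0,0],[0,0,0,0,0,0,0],[0,0,0,0,0,0,0],[0,0,0,0,0,0,0]],
])

```text
time_s: 8.22
eef_pos: [0.5532, -0.0146, 0.2044]
eef_rot: [0.193, 0.765, 0.595, 0.15]
wrist_force: [-5.4, 0.6, 13.2]
opening: 0.356
grasp_force: 61.9
```

Call:
carry_out([
  [[0,0,0,0,0,0,0],[0,0,0,0,0,0,0],[0,0,0,0,0,0,0],[0,0,0,0,0,0,0],[0,0,0,0,0,0,0]],
])

```text
time_s: 8.63
eef_pos: [0.5532, -0.0146, 0.2044]
eef_rot: [0.193, 0.765, 0.595, 0.15]
wrist_force: [-5.4, 0.7, 11.8]
opening: 0.357
grasp_force: 61.9
```

Call:
carry_out([
  [[0,0,0,0,0,0,0],[0,0,0,0,0,0,0],[0,0,0,0,0,0,0],[0,0,0,0,0,0,0],[0,0,0,0,0,0,0]],
])

```text
time_s: 9.05
eef_pos: [0.5532, -0.0146, 0.2044]
eef_rot: [0.193, 0.766, 0.595, 0.15]
wrist_force: [-6.0, 1.2, 12.8]
opening: 0.358
grasp_force: 61.9
```

Call:
carry_out([
  [[0,0,0,0,0,0,0],[0,0,0,0,0,0,0],[0,0,0,0,0,0,0],[0,0,0,0,0,0,0],[0,0,0,0,0,0,0]],
])

```text
time_s: 9.47
eef_pos: [0.5532, -0.0146, 0.2043]
eef_rot: [0.193, 0.765, 0.595, 0.15]
wrist_force: [-5.1, 1.7, 12.3]
opening: 0.362
grasp_force: 61.9
```

Call:
carry_out([
  [[0,0,0,0,0,0,0],[0,0,0,0,0,0,0],[0,0,0,0,0,0,0],[0,0,0,0,0,0,0],[0,0,0,0,0,0,0]],
])

```text
time_s: 9.88
eef_pos: [0.5532, -0.0146, 0.2044]
eef_rot: [0.193, 0.765, 0.595, 0.15]
wrist_force: [-4.8, 0.8, 13.6]
opening: 0.36
grasp_force: 61.9
```

View pics/s3.png

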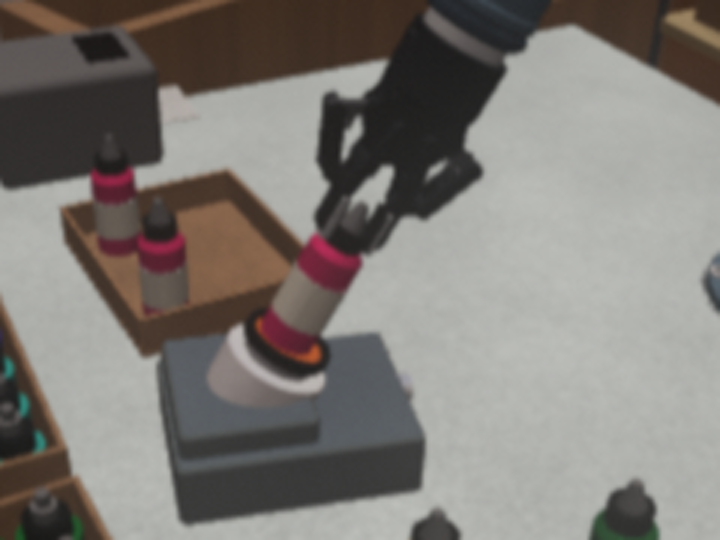

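The cup is down in its collar with the bottle square in it, at about (295,340) in the crop, and it was held for over 2.5 s. Now I'll back out along the axis, straighten up and go over the carton.

Call:
carry_out([
  [[-0.0014,0.0003,0.0026,0,0,0,0],[-0.0036,0.0009,0.0071,0,0,0,0],[-0.0068,0.0017,0.0132,0,0,0,0],[-0.0114,0.0029,0.0221,0,0,0,0],[-0.0182,0.0046,0.0353,0,0,0,0]],
])

```text
time_s: 10.3
eef_pos: [0.5313, -0.0091, 0.235]
eef_rot: [0.189, 0.767, 0.596, 0.147]
wrist_force: [-0.9, 0.4, -2.2]
opening: 0.359
grasp_force: 60.3
```

Call:
carry_out([
  [[-0.0091,0.0023,0.0177,0,0,0,0],[-0.014,-0.005,0.036,0.0241,0.0947,0,0],[-0.014,-0.03,0.04,0.0483,0.1894,0,0],[-0.014,-0.065,0.04,0.0724,0.2842,0,0],[-0.014,-0.1,0.04,0.0966,0.3789,0,0]],
])

```text
time_s: 10.72
eef_pos: [0.5187, -0.1097, 0.2784]
eef_rot: [0.037, 0.788, 0.614, 0.029]
wrist_force: [1.5, -0.4, -1.9]
opening: 0.359
grasp_force: 60.5
```

Call:
carry_out([
  [[-0.001,-0.035,0,0.0241,0.0947,0,0],[-0.002,-0.075,0,0.0241,0.0947,0,0],[-0.003,-0.115,0,0.0241,0.0947,0,0],[-0.004,-0.155,0,0.0241,0.0947,0,0],[-0.004,-0.19,0,0.0241,0.0947,0,0]],
])

```text
time_s: 11.13
eef_pos: [0.514, -0.3013, 0.276]
eef_rot: [-0.002, 0.79, 0.614, -0.0]
wrist_force: [0.8, 0.9, -1.8]
opening: 0.358
grasp_force: 60.6
```

Call:
carry_out([
  [[0,-0.02,0,0,0,0,0],[0,-0.025,0,0,0,0,0],[0,-0.025,0,0,0,0,0],[0,-0.025,0,0,0,0,0],[0,-0.025,0,0,0,0,0]],
])

```text
time_s: 11.55
eef_pos: [0.5153, -0.3229, 0.2769]
eef_rot: [-0.001, 0.789, 0.614, 0.0]
wrist_force: [0.4, -0.0, -1.3]
opening: 0.357
grasp_force: 60.7
```

```bash
python3 chk.py
python3 - <<'E'
from h import *
from scipy.optimize import least_squares
for n in("scene","top"):
    c=camera(n);P=cloud(c);q=P[c["z_map"]>0];p=get_obs()["eef_pos"]
    if n=="scene": cv2.imwrite("pics/s4.png",cv2.resize(c["pixels"][60:260,120:380,::-1],None,fx=3,fy=3,interpolation=2))
    r=np.hypot(*(q[:,:2]-p[:2]).T);q=q[(r<.045)&(q[:,2]>p[2]-.085)&(q[:,2]<p[2]-.015)]
    if n=="top": print("top pts",len(q)); continue
    zb=q[:,2]-p[2]
    f=lambda a:np.hypot(q[:,0]-p[0]-a[0]-a[2]*zb,q[:,1]-p[1]-a[1]-a[3]*zb)-.023
    b=least_squares(f,[0,0,0,0],loss="soft_l1",f_scale=.002);print(len(q),b.x.round(4),np.sqrt(np.mean(b.fun**2)))
    q=P[c["z_map"]>0]; low=q[(np.hypot(*(q[:,:2]-p[:2]).T)<.024)&(q[:,2]>.06)];print("lowest bottle pt",np.percentile(low[:,2],1))
E
```

```text
t 11.55 p [ 0.5153 -0.3229  0.2769] ztool [-0.001  0.001 -1.   ] ang 28.07
base rel cup: x 0.028 y -0.3098 gap 0.0417 Faxial -1.34 F [ 0.4 -0.  -1.3] T [ 0.    0.01 -0.  ] grip 60.6544303894043 0.35678368648683856
378 [ 0.0001  0.0014  0.0192 -0.0009] 0.001509315581896792
lowest bottle pt 0.18336160870001267
top pts 58
```

View pics/s4.png

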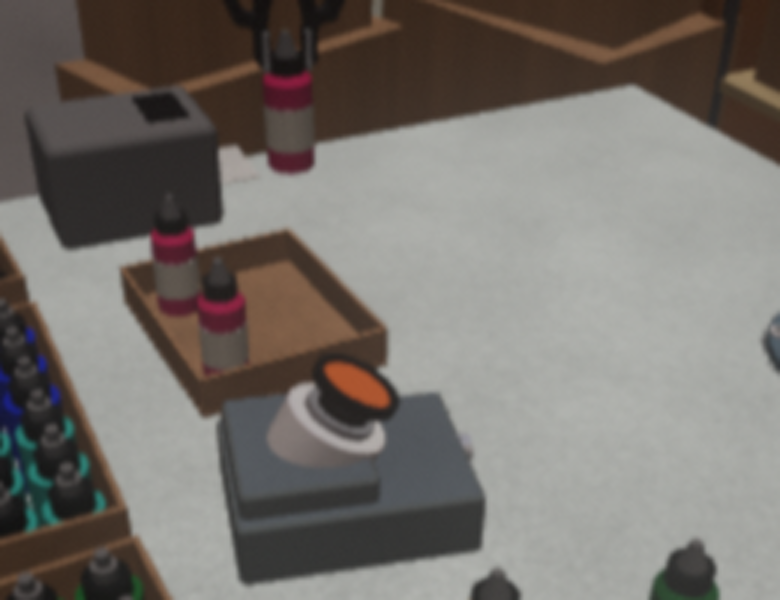

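The bottle hangs upright over the free half of the carton, at (288,120) in the crop; the cup is back up. Lowering.

Call:
carry_out([
  [[0,0,-0.02,0,0,0,0],[0,0,-0.05,0,0,0,0],[0,0,-0.08,0,0,0,0],[0,0,-0.11,0,0,0,0],[0,0,-0.13,0,0,0,0]],
])

```text
time_s: 12.07
eef_pos: [0.5147, -0.3224, 0.1444]
eef_rot: [-0.002, 0.789, 0.614, -0.0]
wrist_force: [-0.5, 0.2, -2.3]
opening: 0.358
grasp_force: 60.7
```

Call:
carry_out([
  [[0,0,-0.012,0,0,0,0],[0,0,-0.02,0,0,0,0],[0,0,-0.028,0,0,0,0],[0,0,-0.036,0,0,0,0],[0,0,-0.04,0,0,0,0]],
])

```text
time_s: 12.48
eef_pos: [0.5159, -0.3247, 0.1072]
eef_rot: [0.0, 0.789, 0.614, 0.0]
wrist_force: [0.5, 0.5, -2.0]
opening: 0.358
grasp_force: 60.7
```

Call:
carry_out([
  [[0,0,-0.001,0,0,0,0],[0,0,-0.002,0,0,0,0],[0,0,-0.003,0,0,0,0],[0,0,-0.003,0,0,0,0],[0,0,-0.003,0,0,0,0]],
])

```text
time_s: 12.9
eef_pos: [0.5157, -0.3248, 0.1046]
eef_rot: [0.0, 0.789, 0.614, 0.0]
wrist_force: [0.0, -0.9, -2.2]
opening: 0.357
grasp_force: 60.7
```

Call:
carry_out([
  [[0,0,-0.001,0,0,0,0],[0,0,-0.002,0,0,0,0],[0,0,-0.003,0,0,0,0],[0,0,-0.004,0,0,0,0],[0,0,-0.004,0,0,0,0]],
])

```text
time_s: 13.32
eef_pos: [0.5153, -0.3245, 0.0999]
eef_rot: [-0.0, 0.789, 0.614, -0.0]
wrist_force: [0.3, -0.5, -2.1]
opening: 0.357
grasp_force: 60.7
```

```bash
python3 chk.py
```

```text
t 13.3167 p [ 0.5153 -0.3245  0.0999] ztool [-0.  0. -1.] ang 28.03
base rel cup: x -0.0548 y -0.3114 gap -0.1149 Faxial -2.06 F [ 0.3 -0.5 -2.1] T [-0.05  0.   -0.02] grip 60.67150354385376 0.35705072009706956
```

Call:
carry_out([
  [[0,0,-0.0005,0,0,0,0],[0,0,-0.001,0,0,0,0],[0,0,-0.0015,0,0,0,0],[0,0,-0.0015,0,0,0,0],[0,0,-0.0015,0,0,0,0]],
])

```text
time_s: 13.73
eef_pos: [0.5156, -0.3249, 0.0993]
eef_rot: [0.0, 0.789, 0.614, -0.0]
wrist_force: [-3.6, 1.0, 3.6]
opening: 0.357
grasp_force: 61.3
```

Touchdown. I'll open, then retreat straight up.

Call:
carry_out([
  [[0,0,0,0,0,0,0.42],[0,0,0,0,0,0,0.5],[0,0,0,0,0,0,0.7],[0,0,0,0,0,0,1],[0,0,0,0,0,0,1]],
])

```text
time_s: 14.15
eef_pos: [0.5155, -0.3246, 0.0986]
eef_rot: [-0.0, 0.789, 0.614, 0.0]
wrist_force: [-0.1, -0.5, -0.7]
opening: 0.903
grasp_force: 0.0
```

Call:
carry_out([
  [[0,0,0,0,0,0,1],[0,0,0,0,0,0,1],[0,0,0,0,0,0,1],[0,0,0.005,0,0,0,1],[0,0,0.015,0,0,0,1]],
])

```text
time_s: 14.57
eef_pos: [0.5147, -0.3239, 0.1129]
eef_rot: [-0.001, 0.789, 0.614, -0.0]
wrist_force: [-0.2, -0.5, -0.4]
opening: 0.994
grasp_force: 0.0
```

Call:
carry_out([
  [[0,0,0.02,0,0,0,1],[0,0,0.05,0,0,0,1],[0,0,0.08,0,0,0,1],[0,0,0.11,0,0,0,1],[0,0,0.13,0,0,0,1]],
])

```text
time_s: 14.98
eef_pos: [0.5164, -0.3253, 0.2485]
eef_rot: [0.002, 0.789, 0.614, 0.0]
wrist_force: [-0.2, -0.5, 0.6]
opening: 0.998
grasp_force: 0.0
```

Call:
carry_out([
  [[0,0,0,0,0,0,1],[0,0,0,0,0,0,1],[0,0,0,0,0,0,1],[0,0,0,0,0,0,1],[0,0,0,0,0,0,1]],
])

```text
time_s: 15.4
eef_pos: [0.5148, -0.324, 0.2421]
eef_rot: [-0.001, 0.789, 0.614, -0.0]
wrist_force: [0.8, -0.3, 0.1]
opening: 0.999
grasp_force: 0.0
```

```bash
python3 chk.py; python3 vis.py s5
python3 - <<'E'
from h import *
c=dict(np.load("s1.npz"));P=cloud(c);q=P[c["z_map"]>0];q=q[np.hypot(q[:,0]-.515,q[:,1]+.325)<.035]
for a,b in((.012,.03),(.06,.085),(.115,.14)):
    s=q[(q[:,2]>a)&(q[:,2]<b)];print(a,len(s),s.mean(0).round(4),s.max(0).round(4))
E
```

```text
t 15.4 p [ 0.5148 -0.324   0.2421] ztool [-0.002  0.002 -1.   ] ang 28.15
base rel cup: x 0.0113 y -0.311 gap 0.0111 Faxial -0.27 F [ 0.8 -0.3  0.1] T [-0.    0.04 -0.01] grip 0.0 0.9987351005661623
0.012 71 [ 0.5207 -0.3069  0.0207] [ 0.5382 -0.2975  0.0296]
0.06 106 [ 0.5211 -0.3066  0.0729] [ 0.5375 -0.298   0.0849]
0.115 37 [ 0.5163 -0.3193  0.1233] [ 0.524  -0.3116  0.1337]
```

View pics/s5.png

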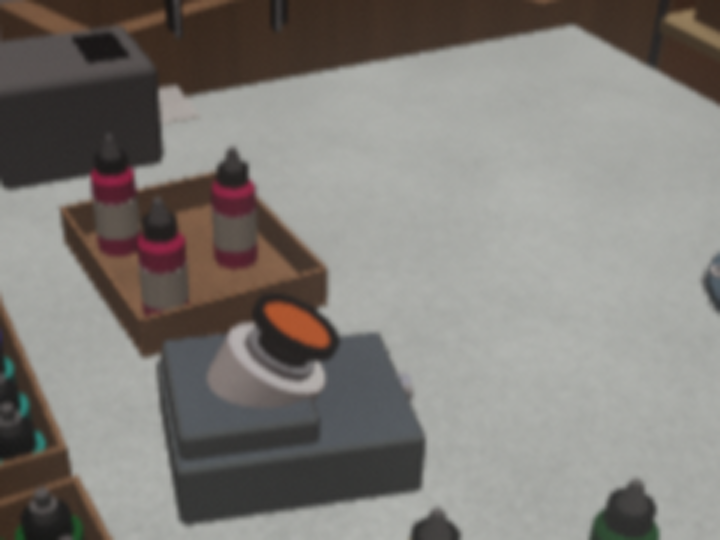

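The bottle stands upright and free in the carton at (235,215), the cup is up at (298,325), and the gripper is well clear.

```bash
python3 -c "
from bench import hand_in;print(hand_in())"
```

```text
the job is handed in; nothing more can be done
None
```

I pressed the magenta bottle square into the mixer cup until it was fully down, held it there for about 2.5 s at roughly 16 N, then set it upright in the free half of the carton, let go and handed the job in at about 15 s. The hand-in returned no verdict.

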